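# Build up a spring cylinder on the assembly stand

## Task

Build up the spring cylinder on the round assembly stand, in this order: stand the piston on the spigot, stem up; put the short bright spring over it; put the brass guide disc over the stem so that it lies flat on the spring; then slide the steel barrel down over the whole stack until it stands on the stand's dark foot plate. The long black spring belongs to another unit: leave it where it stands.

Things in the scene. Friction and masses are not known exactly. Their poses are not given: they have to be found in the camera images.
- stand: Fixed assembly stand: round dark foot plate, 112 mm across, 14 mm thick, with a bright turned centre. Origin: centre of its underside, on the table. Heights above it: foot plate top 14; step of 57 mm diameter from 14 to 22 (piston's flange rests on it, barrel fits round it with 2 mm to spare); spigot of 33 mm diameter, coned to 16 at the tip, from 22 to 34 (enters the piston's hollow).
- piston_mid (a point): Loose upright white piston, black seal at its foot, steel stem on top; 104 mm tall, 0.18-0.28 kg. Point: on its axis half-way up, 52 mm above its underside. Heights: flange 54 mm wide 0 to 6; body 38 mm wide to 52, tapering to 60; stem 14 mm wide from 60 to 104, tip coned: grip here. Hollow below, 37 mm wide, 14 deep. Seated, its underside is 22 mm above the stand's underside.
- short_spring_mid (a point): Loose bright coil spring, upright, on the open part of the table (not those in the far left corner): 49 mm outside, 43 inside diameter, 72 mm tall, 0.08-0.13 kg, does not give when gripped. Point: on its axis half-way up, 36 mm above its foot. Grip across the coils near the top. It goes over the piston's stem and body; seated on the flange its foot is 28 mm above the stand's underside.
- disc_mid (a point): Loose brass guide disc lying flat: 52 mm diameter, 12 mm thick, bore 19 mm for the piston's stem, 0.09-0.15 kg, either side up. Point: its centre, 6 mm above its underside. Seated on the spring, its underside is 100 mm above the stand's underside and 14 mm of stem stand out of it.
- barrel_mid (a point): Loose brushed steel tube open at both ends, upright: 66 mm outside diameter, 62 mm clear inside, 128 mm tall, 0.24-0.38 kg, either end up. Point: on its axis half-way up, 64 mm above its foot. Grip across its outside near the top. In place its foot is 14 mm above the stand's underside, its rim 16 mm higher than the tip of the stem.
- long_spring_mid (a point): Loose long black coil spring, upright: 49 mm outside diameter, 116 mm tall. Not wanted for this unit: it stays where it stands. Point: on its axis half-way up, 58 mm above its foot.
There are look-alikes about, which are no part of the job. Of the things that look like the part that bears disc_mid, the middle-sized one is meant. Of the things shaped like the stand, the dark steel one is meant.

How it is judged:
By the outcome, as a careful person would: the job done as asked, in the order asked, and still so for the second after the job is handed in, with the robot touching nothing.
It also fails if it takes over 122 s, if anything falls off the work surface, if the arm or the gripper's body presses on something with over 40 N, if the wrist force passes 120 N, or if a joint passes its speed limit or range.

## Robot

A 7-joint arm with a two-finger parallel gripper is mounted at the origin on a cart in front of the work surface, level with it; the furniture and walls round the work are solid. World frame = base frame: x ahead of the robot, y to its left, z up, the work surface at z = 0. Lengths are in m, angles in rad, forces in N, time in s.
With the tool pointing down it reaches from about 0.35 to 0.9 m from the base axis. Payload 19.9 kg.
Tool frame: the origin (TCP) lies at the very end of the fingers, on their centre line; the grasp point (between the pads) lies 19 mm behind it (arm.tcp_to_grasp is the distance from the TCP to the grasp point, in m); z points along the fingers, y is the line along which they close (so a half turn about z gives the same grasp; the last joint's range is limited). The gripper opens to 94 mm and grips with 3 to 60 N. Pads are 16 mm wide; open, the fingers measure 119 mm over their backs; the gripper's body (75 mm by 177 mm) begins 78 mm behind the grasp point.
Start: joints at [1.131, 0.417, -0.01, 1.614, 0.005, 1.111, -0.053], TCP at [0.242, -0.576, 0.205] pointing down, gripper open.
Joint ranges: [-2.81, 2.81], [-0.39, 2.02], [-1.27, 1.25], [0.06, 2.57], [-1.19, 4.33], [0.19, 2], [-2.82, 2.82]. Speed limits (rad/s): [1.89, 1.89, 2.39, 2.39, 3.01, 3.01, 3.01].

## Interface

Orientations are given as a unit quaternion [x, y, z, w].
In Python, from station import telemetry, optics, arm gives the robot as it stands. The module is installed in compiled form; this text tells all that it offers.
- The arm moves only by the tool jog_arm, never from a script. Its argument "commands" is a list of rows, each a list of 7 numbers: the shift along the world's x, y, z scaled (see below), then the turn, a rotation vector about the world's x, y, z scaled (see below), then the opening, from 0 (shut) to 1 (fully open). A call has 1 to 10 rows; each row is the pose to reach, as a shift and turn from the pose commanded when the call began; what a row does not reach only later rows make up. The controller multiplies each number of a shift by 0.2 m and each number of a turn by 45 degrees. A row lasts 1/8 s, in which the tool goes at most 62.5 mm and 10.7 degrees, less where a joint would pass 70% of its speed; a pose out of reach is approached as far as the arm can. A call with a number of a shift or a turn outside -1 to 1 is refused whole. A call with a gripper value outside its range is refused whole. The fingers move at their own pace and stop on an object; the grip force is fixed at half the most. Time passes only in rows, so rows that repeat a pose let the fingers close. It gives the time, the measured TCP pose, the force, the opening and the grip force at its end, in the units of the state.
- telemetry.state(): the state, without advancing time (a new reading comes with each control period).
- optics.camera(name): name is "side" or "top"; returns (picture, depth): 420x560x3 uint8, blue, green, red; 420x560 float32, m along the optical axis (not along the pixel's ray), 0 where there is no reading.
- optics.camera_model(name): a dict with "fx", "fy", "cx", "cy" (pixels), "position" and "rotation" of the camera in the world. Camera axes: x right, y up, looking along -z (the intrinsics and any distortion apply to the point x, -y, -z); pixel columns grow to the right and rows downward; lengths in m; the calibration is good to about 2 mm. A picture is of the moment at which its call begins. camera_model takes no time and is no camera call.
- arm.job_done(): hands the job in; it is judged then, once.
The state is a dict: "time": time; "joint_positions": joint angles; "joint_velocities": joint speeds; "joint_efforts": joint torques, N m; "tcp_pos": TCP position; "tool_rot": TCP orientation; "contact_force": force on the tool from outside, world axes, zero at the start; "torque": the same for the moment, N m; "gripper_width": opening from 0.0 (shut) to 1.0 (fully open); "grip_force": force on a finger pad.
Only numpy, scipy, OpenCV 4.12 (cv2) and the standard library are available. Lean on these libraries where they do the work, as an engineer would, in place of code of your own. Each camera call takes 0.05 s, during which the arm holds its last target. There are 200 camera calls.

## Working session

There is one attempt and no reset: what is moved stays moved. The work goes in short steps, Python scripts to look and compute and a tool call to move; the robot and the scene stay as the last step left them, time stands still between calls to the robot, and variables do not carry over. Pictures are saved under pics/ and viewed, at most 15 in all, crops included, and the job is handed in when it is done.

Besides the shell and the picture viewer there is one more tool, called after ">>>" as a command line: name --pt "numbers of a row" for each row, then --argument value for the rest. jog_arm: Moves the arm, as the interface text tells. Shifts and turns lie within -1 to 1; 1 stands for 0.2 m of shift or 45 degrees of turn. Its arguments: {"type":"object","properties":{"commands":{"type":"array","items":{"type":"array","items":{"type":"number","minimum":-1,"maximum":1}}}},"required":["commands"]}

```bash
mkdir -p pics; cat > h.py <<'E'
import numpy as np, cv2
from station import telemetry, optics, arm
def snap(n,tag):
    p,d=optics.camera(n); cv2.imwrite(f'pics/{tag}.png',p); np.savez(f'pics/{tag}.npz',p=p,d=d); return p,d
def model(n):
    m=optics.camera_model(n); R=np.array(m['rotation']); 
    if R.size==4:
        from scipy.spatial.transform import Rotation as Q; R=Q.from_quat(R).as_matrix()
    return m,R,np.array(m['position'])
def cloud(n,d):
    m,R,t=model(n); v,u=np.mgrid[0:d.shape[0],0:d.shape[1]]
    c=np.stack([(u-m['cx'])/m['fx']*d,-(v-m['cy'])/m['fy']*d,-d],-1)
    w=c@R.T+t; w[d<=0]=np.nan; return w
def ray(n,u,v,z):
    m,R,t=model(n); r=R@np.array([(u-m['cx'])/m['fx'],-(v-m['cy'])/m['fy'],-1]); return t+r*(z-t[2])/r[2]
def proj(n,P):
    m,R,t=model(n); c=R.T@(np.array(P)-t); return np.array([m['cx']+m['fx']*c[0]/-c[2], m['cy']-m['fy']*c[1]/-c[2]])
E
python3 - <<'E'
from h import *
for n in('side','top'):
    print(optics.camera_model(n)); p,d=snap(n,n+'0'); print((d>0).mean())
s=telemetry.state(); print(s['tcp_pos'],s['tool_rot'],s['time'],arm.tcp_to_grasp)
E
```

```text
{'fx': 428.70647806124464, 'fy': 428.70647806124464, 'cx': 275.26490268438306, 'cy': 214.84394485209822, 'position': array([0.21988682, 1.03670813, 0.75696103]), 'rotation': array([-0.06011813,  0.48007151,  0.865307  , -0.13099977])}
0.9962287414965987
{'fx': 536.1434503660963, 'fy': 536.1434503660963, 'cx': 279.9726043305745, 'cy': 206.71598368118993, 'position': array([0.31998466, 0.03705496, 1.46973551]), 'rotation': array([-0.04017993,  0.05106694,  0.71425808, -0.69685948])}
0.9961607142857143
[ 0.24199486 -0.57589014  0.20490327] [ 9.80281374e-01  1.97606023e-01 -1.33912111e-04 -5.18867435e-04] 0.1 0.0188
```

View pics/top0.png

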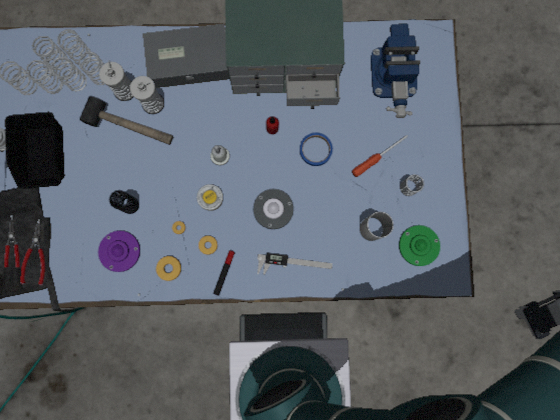

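View pics/side0.png

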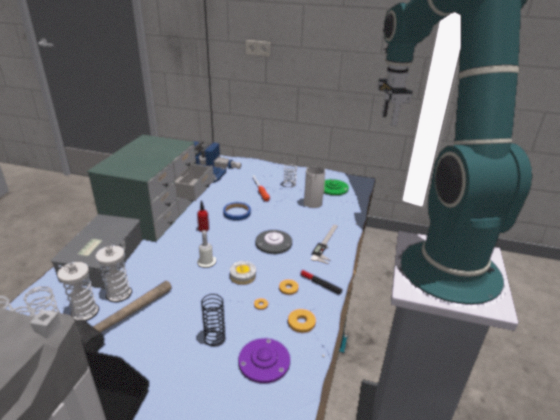

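The top view shows the dark stand at (273,208), piston (219,155), short spring (411,185), barrel (376,224), black spring (124,201), and three brass discs, of which the middle-sized is at (208,244). The side view agrees.

```bash
cat > m.py <<'E'
from h import *
def zfit(w,u,v,r,zlo,zhi):
    s=w[v-r:v+r+1,u-r:u+r+1].reshape(-1,3); k=(s[:,2]>zlo)&(s[:,2]<zhi); s=s[k]
    if len(s)<4: return len(s)
    (c,rad)=cv2.minEnclosingCircle(s[:,:2].astype(np.float32).copy()); return len(s),np.round(c,4),round(rad,4),np.round(s[:,:2].mean(0),4),np.round(np.percentile(s[:,2],[5,50,95]),4)
E
python3 - <<'E'
from m import *
T=np.load('pics/top0.npz')['d'];S=np.load('pics/side0.npz')['d'];w=cloud('top',T);x=cloud('side',S)
for n,u,v,r,a,b in [('table',300,120,3,-1,1),('stand plate',273,208,26,.008,.02),('stand spig',273,208,26,.027,.05),('pist stem',219,155,18,.085,.12),('pist flange',219,155,18,.003,.02),('spring',411,185,16,.055,.09),('barrel',376,224,24,.11,.14),('d1',179,227,11,.005,.03),('d2',208,244,14,.005,.03),('d3',168,267,17,.005,.03),('white',209,197,17,.005,.1),('black',124,201,20,.1,.14),('green',420,245,25,.008,.02)]:
    print(n,zfit(w,u,v,r,a,b))
for n,u,v,r,a,b in [('table',160,280,3,-1,1),('spig',274,240,20,.027,.05),('plate',274,240,20,.008,.02),('stem',206,245,24,.085,.12),('spring',289,177,14,.055,.09),('barrel',315,178,22,.12,.14),('d2',289,286,12,.005,.03),('black',212,315,25,.1,.14)]:
    print(n,zfit(x,u,v,r,a,b))
p=np.load('pics/top0.npz')['p'];q=np.load('pics/side0.npz')['p']
a=cv2.resize(p[130:290,90:450],None,fx=2.2,fy=2.2,interpolation=2);cv2.imwrite('pics/tz.png',a)
E
```

```text
table (49, array([ 0.7573, -0.0511]), 0.0128, array([ 0.7563, -0.051 ]), array([-0.0041, -0.0008,  0.0057]))
stand plate (983, array([0.5081, 0.0371]), 0.0811, array([0.5043, 0.0325]), array([0.0091, 0.014 , 0.0189]))
stand spig (104, array([0.5048, 0.0323]), 0.0259, array([0.5051, 0.0328]), array([0.0274, 0.0313, 0.0379]))
pist stem (28, array([0.6584, 0.177 ]), 0.0075, array([0.6572, 0.177 ]), array([0.0914, 0.1021, 0.1052]))
pist flange (329, array([0.6585, 0.1747]), 0.0677, array([0.654 , 0.1772]), array([0.0031, 0.0051, 0.0106]))
spring (105, array([ 0.5568, -0.3449]), 0.0251, array([ 0.5563, -0.3444]), array([0.0566, 0.0686, 0.0758]))
barrel (130, array([ 0.444 , -0.2358]), 0.0339, array([ 0.4441, -0.2362]), array([0.1117, 0.1238, 0.1301]))
d1 (145, array([0.4592, 0.2894]), 0.0394, array([0.4597, 0.2915]), array([0.0053, 0.0082, 0.0137]))
d2 (303, array([0.4072, 0.2075]), 0.0466, array([0.411 , 0.2119]), array([0.0054, 0.0112, 0.0168]))
d3 (551, array([0.35  , 0.3206]), 0.0628, array([0.3519, 0.3186]), array([0.0056, 0.0142, 0.02  ]))
white (591, array([0.5434, 0.2098]), 0.0618
[... 394 characters left out ...]
59, 0.0354]), 0.0173, array([0.5046, 0.038 ]), array([0.0275, 0.0321, 0.0361]))
plate (539, array([0.5069, 0.0339]), 0.0583, array([0.5028, 0.0433]), array([0.0103, 0.0153, 0.0182]))
stem (39, array([0.6578, 0.1807]), 0.0072, array([0.6579, 0.1812]), array([0.087 , 0.0962, 0.1056]))
spring (55, array([ 0.5558, -0.344 ]), 0.0283, array([ 0.5571, -0.3468]), array([0.0573, 0.0696, 0.0751]))
barrel (113, array([ 0.4449, -0.2349]), 0.0377, array([ 0.444 , -0.2338]), array([0.1205, 0.1258, 0.1309]))
d2 (242, array([0.4048, 0.2014]), 0.046, array([0.4105, 0.2162]), array([0.0063, 0.0128, 0.0151]))
black (174, array([0.526 , 0.4251]), 0.0263, array([0.5253, 0.4277]), array([0.1015, 0.1141, 0.1178]))
```

View pics/tz.png

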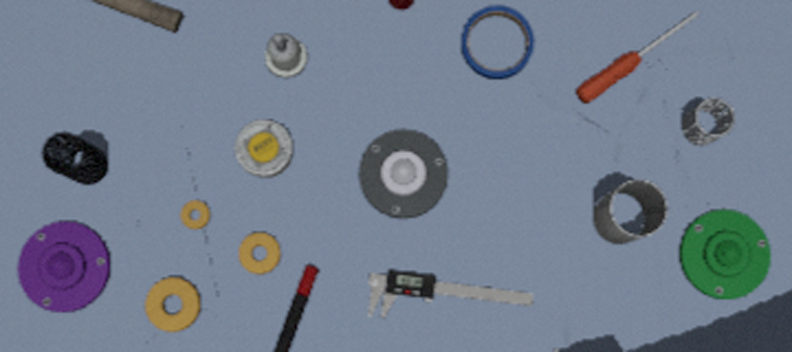

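Crop confirms it: three brass rings, and the middle one is at crop (260,253). Next, a finer centre fit using masks.

```bash
python3 - <<'E'
from m import *
p=np.load('pics/top0.npz')['p'];hsv=cv2.cvtColor(p,cv2.COLOR_BGR2HSV).astype(int)
H,S,V=hsv[...,0],hsv[...,1],hsv[...,2]
def blob(mask,u,v,r,z,cam='top'):
    m=np.zeros(mask.shape,np.uint8); m[v-r:v+r+1,u-r:u+r+1]=mask[v-r:v+r+1,u-r:u+r+1]
    c=max(cv2.findContours(m,cv2.RETR_EXTERNAL,cv2.CHAIN_APPROX_NONE)[0],key=cv2.contourArea)
    e=cv2.fitEllipse(c); print(np.round(e[0],1),np.round(e[1],1),np.round(ray(cam,*e[0],z),4), 'diam mm',np.round(np.array(e[1])*(1.47-z)/536*1000,1))
yel=(H<30)&(S>90)
for u,v,r,z in[(179,227,11,.008),(208,244,14,.012),(168,267,17,.014)]: blob(yel,u,v,r,z)
print('stand'); blob((V>170)&(S<60),273,208,22,.022); blob((V<125),273,208,27,.014); blob((V<125)|((V>150)&(S<70)),273,208,27,.014)
print('flange'); blob((S<50)&(V>110),219,155,14,.006)
print(hsv[155,205:235].tolist()); print(hsv[208,243:303:3].tolist())
E
```

```text
[178.4 227.2] [11.8 12.1] [0.4597 0.2906 0.008 ] diam mm [32.2 32.9]
[207.6 244.7] [17.5 17.6] [0.4099 0.2111 0.012 ] diam mm [47.5 48. ]
[168.2 267.9] [23.3 24.2] [0.3498 0.3171 0.014 ] diam mm [63.4 65.8]
stand
[272.9 208.1] [17.3 17.5] [0.5044 0.0316 0.022 ] diam mm [46.7 47.4]
[272.9 208.6] [40.  40.2] [0.5041 0.0317 0.014 ] diam mm [108.6 109.2]
[273. 208.] [63.9 63.9] [0.5056 0.0313 0.014 ] diam mm [173.5 173.6]
flange
[219.2 154.8] [17.7 18.9] [0.6594 0.1775 0.006 ] diam mm [48.3 51.6]
[[109, 53, 153], [107, 55, 154], [108, 55, 154], [109, 53, 154], [108, 51, 154], [105, 28, 147], [70, 10, 155], [60, 7, 143], [66, 11, 119], [72, 10, 128], [100, 12, 131], [99, 13, 141], [108, 8, 150], [98, 7, 149], [102, 8, 150], [96, 8, 150], [98, 7, 137], [72, 10, 126], [60, 9, 110], [60, 8, 90], [68, 13, 81], [60, 7, 113], [75, 6, 158], [70, 10, 159], [104, 22, 128], [109, 55, 139], [109, 55, 153], [107, 55, 153], [108, 54, 156], [107, 54, 156]]
[[109, 58, 153], [108, 51, 155], [110, 53, 155], [106, 53, 136], [102, 17, 74], [105, 19, 79], [109, 27, 75], [123, 13, 177], [124, 13, 163], [120, 11, 158], [120, 10, 175], [124, 13, 155], [120, 11, 164], [124, 10, 174], [105, 14, 74], [120, 10, 76], [114, 16, 78], [109, 51, 145], [109, 55, 154], [109, 53, 154]]
```

>>> jog_arm --pt "0.3 0.3 0.2 0 0 0 1" --pt "0.6 0.6 0.2 0 0 0 1" --pt "0.8 0.8 0.2 0 0 0 1" --pt "1 1 0.2 0 0 0 1" --pt "1 1 0.2 0 0 0 1"

```text
time: 0.72
tcp_pos: [0.444, -0.3735, 0.2454]
tool_rot: [0.98, 0.199, 0.0, -0.0]
contact_force: [-0.2, -0.6, 0.3]
gripper_width: 1.005
grip_force: 0.0
```

>>> jog_arm --pt "0.3 0.3 0 0 0 0 1" --pt "0.6 0.6 0 0 0 0 1" --pt "0.8 0.8 0 0 0 0 1" --pt "1 1 0 0 0 0 1" --pt "1 1 0 0 0 0 1"

```text
time: 1.35
tcp_pos: [0.6438, -0.1727, 0.2448]
tool_rot: [0.98, 0.199, -0.0, -0.001]
contact_force: [-0.7, 0.5, 1.0]
gripper_width: 1.002
grip_force: 0.0
```

>>> jog_arm --pt "0 0.3 0 0 0 0 1" --pt "0 0.6 0 0 0 0 1" --pt "0 0.9 0 0 0 0 1" --pt "0 1 0 0 0 0 1" --pt "0 1 0 0 0 0 1"

```text
time: 1.98
tcp_pos: [0.642, 0.0248, 0.2452]
tool_rot: [0.98, 0.199, -0.0, -0.0]
contact_force: [0.3, -0.4, -0.6]
gripper_width: 1.002
grip_force: 0.0
```

>>> jog_arm --pt "0.04 0.3 0 0 0 0 1" --pt "0.08 0.6 0 0 0 0 1" --pt "0.08 0.765 0 0 0 0 1" --pt "0.08 0.765 0 0 0 0 1" --pt "0.08 0.765 -0.2 0 0 0 0.6" --pt "0.08 0.765 -0.4 0 0 0 0.6"

```text
time: 2.72
tcp_pos: [0.659, 0.1734, 0.1645]
tool_rot: [0.981, 0.196, 0.0, 0.001]
contact_force: [-0.4, 0.3, -1.2]
gripper_width: 0.821
grip_force: 0.0
```

```bash
python3 - <<'E'
from m import *
p,d=snap('side','s1');s=telemetry.state();t=s['tcp_pos'];print(t)
# overlay
for P,c in[(t,(0,0,255)),((.658,.1775,.104),(0,255,0))]:
    u,v=proj('side',P);print(u,v);cv2.circle(p,(int(round(u)),int(round(v))),1,c,-1)
cv2.imwrite('pics/s1c.png',cv2.resize(p[150:300,110:310],None,fx=4,fy=4,interpolation=cv2.INTER_NEAREST))
E
```

```text
[0.65664591 0.17261947 0.15864087]
204.3111763397802 213.5350344451016
204.43400121845372 231.66846191392065
```

View pics/s1c.png

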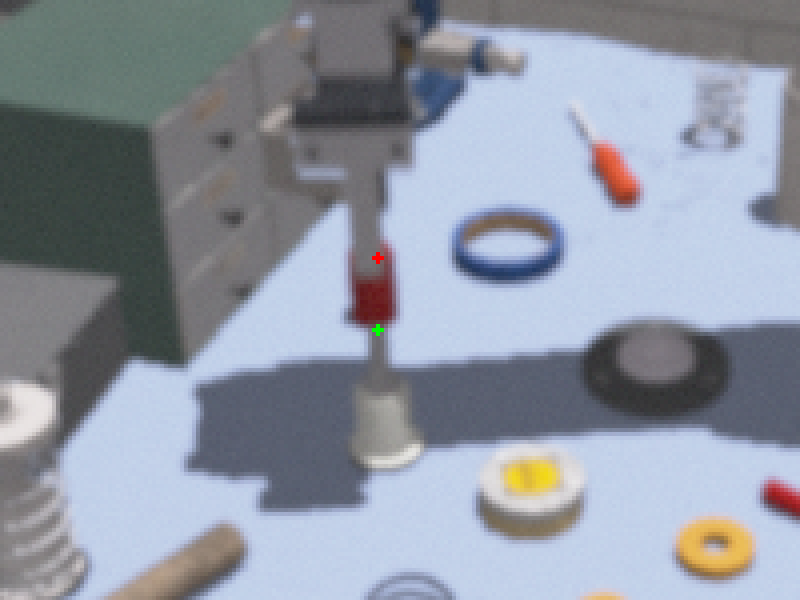

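The gripper (red pad) is right above the stem tip at crop (378,330), so I'll descend.

>>> jog_arm --pt "0 0 0 0 0 0 0.6" --pt "0 0 -0.15 0 0 0 0.6" --pt "0 0 -0.3 0 0 0 0.6" --pt "0 0 -0.42 0 0 0 0.6" --pt "0 0 -0.485 0 0 0 0.6" --pt "0 0 -0.485 0 0 0 0.6" --pt "0 0 -0.485 0 0 0 0.6"

```text
time: 3.65
tcp_pos: [0.6589, 0.1769, 0.07]
tool_rot: [0.98, 0.197, 0.001, -0.0]
contact_force: [-0.2, -0.1, -0.7]
gripper_width: 0.604
grip_force: 0.0
```

```bash
python3 -c "
from h import *
for i in range(6): print(telemetry.state()['tcp_pos'],telemetry.state()['time'])
from m import *
p,d=snap('side','s2');cv2.imwrite('pics/s2c.png',cv2.resize(p[180:290,150:280],None,fx=4,fy=4))"
```

```text
[0.65894317 0.17688982 0.06995585] 3.65
[0.65894317 0.17688982 0.06995585] 3.65
[0.65894317 0.17688982 0.06995585] 3.65
[0.65894317 0.17688982 0.06995585] 3.65
[0.65894317 0.17688982 0.06995585] 3.65
[0.65894317 0.17688982 0.06995585] 3.65
```

View pics/s2c.png

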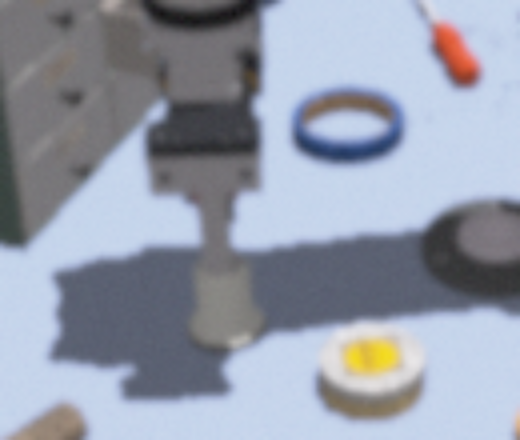

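The fingers straddle the stem, in line with the body at crop (225,300). Close, then lift.

>>> jog_arm --pt "0 0 0 0 0 0 0" --pt "0 0 0 0 0 0 0" --pt "0 0 0 0 0 0 0" --pt "0 0 0 0 0 0 0" --pt "0 0 0 0 0 0 0" --pt "0 0 0 0 0 0 0" --pt "0 0 0 0 0 0 0" --pt "0 0 0 0 0 0 0"

```text
time: 4.7
tcp_pos: [0.658, 0.1768, 0.0683]
tool_rot: [0.98, 0.198, -0.0, -0.0]
contact_force: [0.5, 0.6, -2.6]
gripper_width: 0.145
grip_force: 30.0
```

>>> jog_arm --pt "0 0 0.1 0 0 0 0" --pt "0 0 0.3 0 0 0 0" --pt "-0.15 -0.15 0.35 0 0 0 0" --pt "-0.35 -0.35 0.35 0 0 0 0" --pt "-0.55 -0.52 0.35 0 0 0 0" --pt "-0.7 -0.65 0.35 0 0 0 0" --pt "-0.77 -0.7275 0.35 0 0 0 0" --pt "-0.77 -0.7275 0.35 0 0 0 0" --pt "-0.77 -0.7275 0.35 0 0 0 0" --pt "-0.77 -0.7275 0.35 0 0 0 0"

```text
time: 5.95
tcp_pos: [0.5047, 0.0322, 0.1385]
tool_rot: [0.98, 0.198, 0.0, -0.0]
contact_force: [0.6, 0.4, -2.6]
gripper_width: 0.143
grip_force: 30.0
```

```bash
python3 - <<'E'
from m import *
print(telemetry.state()['tcp_pos'])
p,d=snap('side','s3');cv2.imwrite('pics/s3c.png',cv2.resize(p[170:270,215:335],None,fx=5,fy=5))
w=cloud('side',d)
for z in range(50,100,5):
    k=(abs(w[...,2]-z/1000)<.0025)&(np.hypot(w[...,0]-.5045,w[...,1]-.032)<.05)
    s=w[k]; 
    if len(s): print(z,len(s),np.round(s[:,:2].mean(0),4))
E
```

```text
[0.50470696 0.03217658 0.13846006]
70 3 [0.4952 0.0524]
75 47 [0.5025 0.0467]
80 47 [0.5016 0.044 ]
85 18 [0.5041 0.0465]
90 17 [0.5015 0.0458]
95 23 [0.5028 0.0468]
```

View pics/s3c.png

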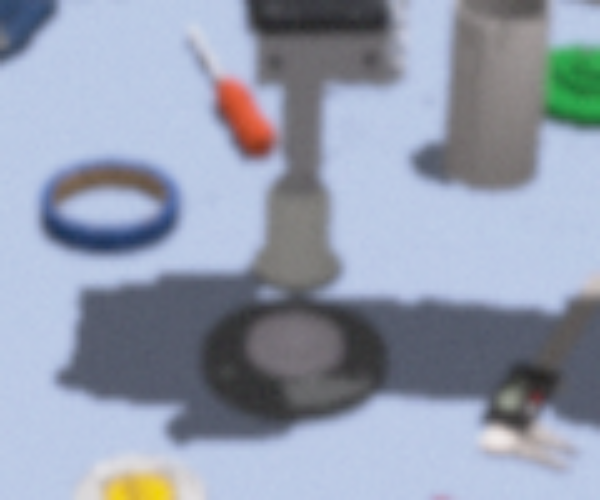

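Piston hangs centred over the stand (flange centre crop x≈298, bright centre ≈295). Lowering.

>>> jog_arm --pt "0 0 -0.08 0 0 0 0" --pt "0 0 -0.14 0 0 0 0" --pt "0 0 -0.17 0 0 0 0" --pt "0 0 -0.19 0 0 0 0" --pt "0 0 -0.21 0 0 0 0" --pt "0 0 -0.225 0 0 0 0" --pt "0 0 -0.235 0 0 0 0" --pt "0 0 -0.235 0 0 0 0" --pt "0 0 -0.235 0 0 0 0"

```text
time: 7.12
tcp_pos: [0.5042, 0.0313, 0.0915]
tool_rot: [0.98, 0.198, 0.0, -0.0]
contact_force: [-0.6, -0.4, -2.3]
gripper_width: 0.142
grip_force: 30.0
```

```bash
python3 - <<'E'
from m import *
s=telemetry.state();print(s['tcp_pos'],s['contact_force'],s['torque'])
E
```

```text
[0.50418416 0.0313313  0.09154889] [-0.60955973 -0.41213101 -2.28062928] [-0.01617503  0.03208106 -0.02130586]
```

Nearly seated with no side force. One last bit down, then release and rise, then head for the short spring at (0.5565, -0.3445).

>>> jog_arm --pt "0 0 -0.008 0 0 0 0" --pt "0 0 -0.012 0 0 0 0" --pt "0 0 -0.012 0 0 0 0" --pt "0 0 -0.012 0 0 0 0.6" --pt "0 0 -0.012 0 0 0 0.6" --pt "0 0 -0.012 0 0 0 0.6" --pt "0 0 -0.012 0 0 0 0.6" --pt "0 0 0.2 0 0 0 0.7" --pt "0 0 0.5 0 0 0 0.8" --pt "0 0 0.7 0 0 0 0.8"

```text
time: 8.38
tcp_pos: [0.5044, 0.0314, 0.234]
tool_rot: [0.98, 0.198, 0.001, 0.0]
contact_force: [0.1, 0.3, -0.4]
gripper_width: 0.796
grip_force: 0.0
```

>>> jog_arm --pt "0 -0.3 0 0 0 0 0.8" --pt "0 -0.6 0 0 0 0 0.8" --pt "0 -0.9 0 0 0 0 0.8" --pt "0 -1 0 0 0 0 0.8" --pt "0 -1 0 0 0 0 0.8"

```text
time: 9.0
tcp_pos: [0.5038, -0.17, 0.2312]
tool_rot: [0.981, 0.196, -0.0, -0.0]
contact_force: [1.1, -0.6, -0.1]
gripper_width: 0.797
grip_force: 0.0
```

>>> jog_arm --pt "0.1 -0.3 0 0 0 0 0.8" --pt "0.2 -0.6 0 0 0 0 0.8" --pt "0.26 -0.8 0 0 0 0 0.8" --pt "0.26 -0.88 0 0 0 0 0.8" --pt "0.26 -0.88 0 0 0 0 0.8"

```text
time: 9.62
tcp_pos: [0.5561, -0.3439, 0.2311]
tool_rot: [0.98, 0.198, -0.0, -0.0]
contact_force: [0.6, 0.6, 0.2]
gripper_width: 0.8
grip_force: 0.0
```

```bash
python3 - <<'E'
from m import *
s=telemetry.state();print(s['tcp_pos'],s['contact_force'],s['torque'])
p,d=snap('top','t4');w=cloud('top',d);q,e=snap('side','s4');x=cloud('side',e)
print(zfit(w,273,208,30,.11,.14));print(zfit(x,274,205,40,.11,.14));print(zfit(x,274,215,40,.08,.13));print(zfit(w,411,185,17,.055,.09))
cv2.imwrite('pics/s4c.png',np.hstack([cv2.resize(q[160:270,215:335],(480,440)),cv2.resize(p[160:270,213:333],None,fx=2.6,fy=4)]))
E
```

```text
[ 0.55613165 -0.34393986  0.23108999] [0.64854821 0.64589509 0.24242435] [ 0.02466698  0.02311889 -0.00307774]
(25, array([0.5035, 0.0315]), 0.0061, array([0.5039, 0.032 ]), array([0.1133, 0.1243, 0.1293]))
(122, array([ 0.4799, -0.1143]), 0.1573, array([ 0.4702, -0.1716]), array([0.1115, 0.1208, 0.1294]))
(218, array([ 0.4889, -0.0901]), 0.1388, array([ 0.4778, -0.0958]), array([0.0815, 0.0987, 0.1253]))
(52, array([ 0.5545, -0.3405]), 0.0239, array([ 0.5499, -0.3303]), array([0.0565, 0.0701, 0.0761]))
```

View pics/s4c.png

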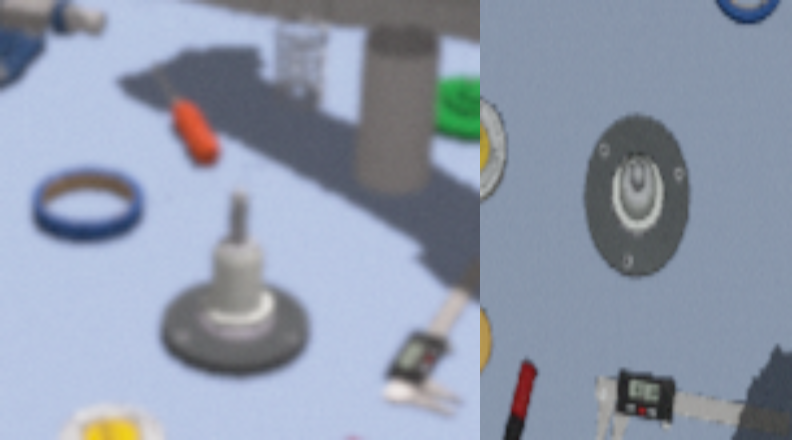

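Piston is seated upright on the stand (side crop (238,270)), tip at z≈0.125. Spring next.

>>> jog_arm --pt "0 0 -0.2 0 0 0 0.8" --pt "0 0 -0.45 0 0 0 0.8" --pt "0 0 -0.7 0 0 0 0.8" --pt "0 0 -0.85 0 0 0 0.8" --pt "0 0 -0.94 0 0 0 0.8" --pt "0 0 -0.94 0 0 0 0.8" --pt "0 0 -0.94 0 0 0 0.8"

```text
time: 10.6
tcp_pos: [0.5569, -0.3447, 0.045]
tool_rot: [0.98, 0.198, 0.001, 0.001]
contact_force: [0.3, -0.4, -0.2]
gripper_width: 0.802
grip_force: 0.0
```

>>> jog_arm --pt "0 0 0 0 0 0 0.3" --pt "0 0 0 0 0 0 0.3" --pt "0 0 0 0 0 0 0.3" --pt "0 0 0 0 0 0 0.3" --pt "0 0 0 0 0 0 0" --pt "0 0 0 0 0 0 0"

```text
time: 11.35
tcp_pos: [0.5563, -0.3448, 0.0437]
tool_rot: [0.98, 0.198, 0.0, 0.0]
contact_force: [0.3, 0.2, 6.1]
gripper_width: 0.525
grip_force: 29.8
```

>>> jog_arm --pt "0 0 0.1 0 0 0 0" --pt "0 0 0.3 0 0 0 0" --pt "0 0 0.6 0 0 0 0" --pt "0 0 0.75 0 0 0 0" --pt "0 0 0.75 0 0 0 0"

```text
time: 11.98
tcp_pos: [0.5571, -0.3453, 0.1971]
tool_rot: [0.98, 0.198, 0.002, 0.002]
contact_force: [0.8, -0.1, -1.0]
gripper_width: 0.524
grip_force: 29.8
```

>>> jog_arm --pt "-0.1 0.3 0 0 0 0 0" --pt "-0.2 0.6 0 0 0 0 0" --pt "-0.2 0.88 0 0 0 0 0" --pt "-0.2 0.88 0 0 0 0 0" --pt "-0.2 0.88 0 0 0 0 0"

```text
time: 12.6
tcp_pos: [0.5158, -0.1691, 0.1932]
tool_rot: [0.98, 0.198, -0.0, -0.0]
contact_force: [0.0, -0.8, -0.6]
gripper_width: 0.526
grip_force: 29.8
```

```bash
python3 - <<'E'
from m import *
s=telemetry.state();t=s['tcp_pos'];print(t,s['gripper_width'])
p,d=snap('side','s5');w=cloud('side',d)
k=(np.hypot(w[...,0]-t[0],w[...,1]-t[1])<.045)
for a in range(100,240,10):
    s=w[k&(abs(w[...,2]-a/1000)<.005)]
    if len(s)>5: print(a,len(s),np.round([s[:,0].min(),s[:,0].max(),s[:,1].max()],4))
u,v=proj('side',t).astype(int);print(u,v)
cv2.imwrite('pics/s5c.png',cv2.resize(p[v-60:v+60,u-70:u+70],None,fx=4,fy=4))
E
```

```text
[ 0.51580162 -0.16907413  0.19320048] 0.5262667588512345
150 23 [ 0.4947  0.5407 -0.1457]
160 29 [ 0.494   0.5401 -0.1442]
170 19 [ 0.4924  0.5386 -0.1439]
180 24 [ 0.494   0.5385 -0.1418]
190 23 [ 0.4927  0.5387 -0.1425]
200 29 [ 0.4934  0.5391 -0.1327]
210 43 [ 0.4937  0.5404 -0.1292]
220 45 [ 0.4931  0.5393 -0.1293]
230 32 [ 0.4929  0.535  -0.1283]
290 157
```

View pics/s5c.png

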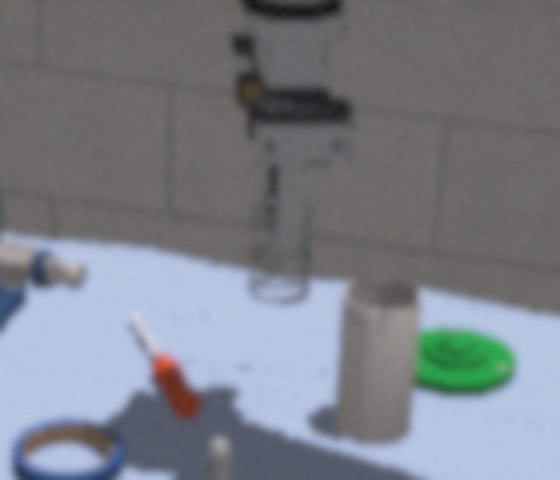

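Spring is held upright (crop (280,270)), foot at z≈0.15. Move over the stem and check from both views.

>>> jog_arm --pt "-0.058 0.3 0 0 0 0 0" --pt "-0.058 0.6 0 0 0 0 0" --pt "-0.058 0.85 0 0 0 0 0" --pt "-0.058 1 0 0 0 0 0" --pt "-0.058 1 0 0 0 0 0" --pt "-0.058 1 0 0 0 0 0" --pt "-0.058 1 -0.05 0 0 0 0" --pt "-0.058 1 -0.1 0 0 0 0" --pt "-0.058 1 -0.15 0 0 0 0" --pt "-0.058 1 -0.15 0 0 0 0"

```text
time: 13.9
tcp_pos: [0.504, 0.0312, 0.1624]
tool_rot: [0.98, 0.198, -0.001, -0.0]
contact_force: [-0.6, 0.6, -0.7]
gripper_width: 0.527
grip_force: 29.8
```

```bash
python3 - <<'E'
from m import *
s=telemetry.state();t=s['tcp_pos'];print(t,s['contact_force'])
p,d=snap('side','s6');w=cloud('side',d)
k=(np.hypot(w[...,0]-t[0],w[...,1]-t[1])<.035)
for a in range(40,200,10):
    s=w[k&(abs(w[...,2]-a/1000)<.005)]
    if len(s)>5: print(a,len(s),np.round([s[:,0].min(),s[:,0].max(),s[:,1].max()],4))
cv2.imwrite('pics/s6c.png',cv2.resize(p[150:270,205:345],None,fx=5,fy=5))
E
```

```text
[0.50400859 0.03117157 0.16244413] [-0.57088141  0.56859825 -0.71332427]
40 36 [0.4862 0.522  0.053 ]
50 39 [0.487  0.5224 0.0517]
60 39 [0.4869 0.5226 0.053 ]
70 33 [0.4867 0.5221 0.0528]
80 66 [0.4874 0.5233 0.0517]
90 18 [0.4919 0.5138 0.0484]
100 11 [0.4989 0.5084 0.0403]
110 7 [0.4999 0.5086 0.0397]
120 43 [0.4808 0.5287 0.0564]
130 43 [0.4813 0.5295 0.0573]
140 25 [0.4814 0.525  0.0543]
150 32 [0.4808 0.5276 0.0555]
160 27 [0.4815 0.5277 0.0564]
170 31 [0.4808 0.5295 0.0607]
180 32 [0.482  0.5289 0.0637]
190 46 [0.4815 0.5304 0.0656]
```

View pics/s6c.png

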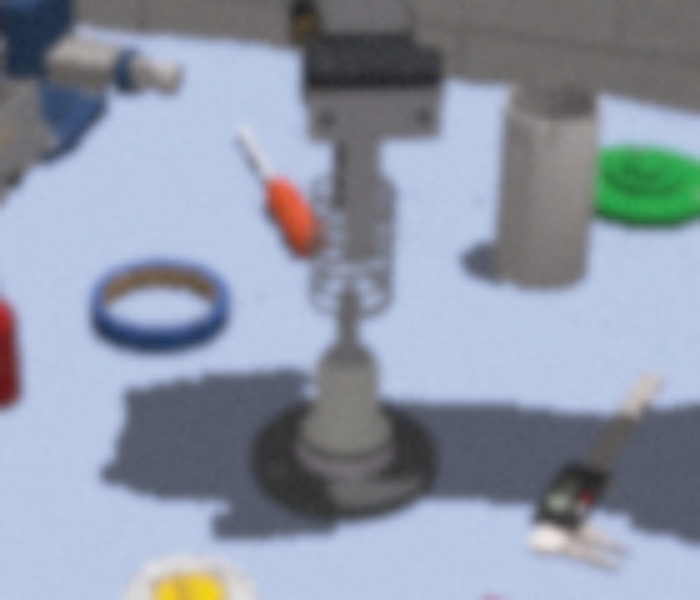

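Spring ring (crop (350,300)) is centred on the stem (348,290), and x centres agree within 1 mm. Lowering.

>>> jog_arm --pt "0 0 -0.06 0 0 0 0" --pt "0 0 -0.12 0 0 0 0" --pt "0 0 -0.17 0 0 0 0" --pt "0 0 -0.22 0 0 0 0" --pt "0 0 -0.27 0 0 0 0" --pt "0 0 -0.32 0 0 0 0" --pt "0 0 -0.37 0 0 0 0" --pt "0 0 -0.41 0 0 0 0" --pt "0 0 -0.435 0 0 0 0" --pt "0 0 -0.435 0 0 0 0"

```text
time: 15.2
tcp_pos: [0.5044, 0.0313, 0.0762]
tool_rot: [0.98, 0.198, -0.0, -0.0]
contact_force: [0.0, 0.5, -1.5]
gripper_width: 0.526
grip_force: 29.8
```

>>> jog_arm --pt "0 0 -0.01 0 0 0 0" --pt "0 0 -0.018 0 0 0 0" --pt "0 0 -0.018 0 0 0 0" --pt "0 0 -0.018 0 0 0 0"

```text
time: 15.7
tcp_pos: [0.5046, 0.0313, 0.0729]
tool_rot: [0.98, 0.198, 0.0, -0.0]
contact_force: [0.0, 0.1, -0.6]
gripper_width: 0.525
grip_force: 29.8
```

>>> jog_arm --pt "0 0 0 0 0 0 0.8" --pt "0 0 0 0 0 0 0.8" --pt "0 0 0 0 0 0 0.8" --pt "0 0 0 0 0 0 0.8" --pt "0 0 0.2 0 0 0 0.8" --pt "0 0 0.4 0 0 0 0.8" --pt "0 0 0.6 0 0 0 0.8" --pt "0 0 0.6 0 0 0 0.8"

```text
time: 16.7
tcp_pos: [0.5059, 0.0314, 0.1955]
tool_rot: [0.98, 0.198, 0.002, 0.0]
contact_force: [-0.4, -0.4, -0.8]
gripper_width: 0.802
grip_force: 0.0
```

>>> jog_arm --pt "-0.15 0.3 0 0 0 0 0.8" --pt "-0.3 0.6 0 0 0 0 0.8" --pt "-0.47 0.8 0 0 0 0 0.8" --pt "-0.47 0.897 0 0 0 0 0.8" --pt "-0.47 0.897 0 0 0 0 0.8"

```text
time: 17.32
tcp_pos: [0.4099, 0.2117, 0.1922]
tool_rot: [0.98, 0.199, -0.0, -0.0]
contact_force: [-0.9, -0.6, -0.1]
gripper_width: 0.799
grip_force: 0.0
```

```bash
python3 - <<'E'
from m import *
s=telemetry.state();t=s['tcp_pos'];print(t,s['contact_force'])
p,d=snap('side','s7');w=cloud('side',d)
k=(np.hypot(w[...,0]-.504,w[...,1]-.032)<.035)
for a in range(40,140,10):
    s=w[k&(abs(w[...,2]-a/1000)<.005)]
    if len(s)>5: print(a,len(s),np.round([s[:,0].min(),s[:,0].max(),s[:,1].max()],4))
cv2.imwrite('pics/s7c.png',cv2.resize(p[170:310,215:355],None,fx=4,fy=4))
E
```

```text
[0.40986525 0.21166133 0.19216857] [-0.91604364 -0.60113382 -0.06807481]
40 45 [0.4815 0.5282 0.0558]
50 40 [0.4814 0.5292 0.0565]
60 52 [0.4817 0.529  0.0591]
70 46 [0.4824 0.5229 0.0575]
80 70 [0.4814 0.528  0.0622]
90 40 [0.4827 0.5274 0.0555]
100 60 [0.482 0.53  0.059]
110 9 [0.5004 0.5079 0.0411]
120 19 [0.4998 0.5112 0.0427]
130 6 [0.502  0.5063 0.0388]
```

View pics/s7c.png

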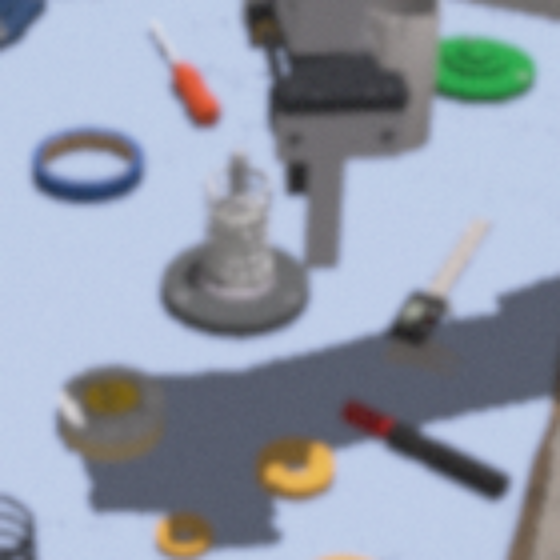

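Spring seated round the piston (crop (240,235)). The disc at (296,468) is directly below the gripper, clear of the pen. Descending.

>>> jog_arm --pt "0 0 -0.25 0 0 0 0.8" --pt "0 0 -0.5 0 0 0 0.8" --pt "0 0 -0.75 0 0 0 0.8" --pt "0 0 -0.88 0 0 0 0.8" --pt "0 0 -0.94 0 0 0 0.8" --pt "0 0 -0.94 0 0 0 0.8" --pt "0 0 -0.94 0 0 0 0.8" --pt "0 0 -0.94 0 0 0 0.8"

```text
time: 18.38
tcp_pos: [0.4111, 0.2108, 0.0057]
tool_rot: [0.98, 0.197, 0.001, -0.0]
contact_force: [0.1, 0.8, -0.4]
gripper_width: 0.798
grip_force: 0.0
```

>>> jog_arm --pt "0 0 -0.01 0 0 0 0.3" --pt "0 0 -0.01 0 0 0 0.3" --pt "0 0 -0.01 0 0 0 0.3" --pt "0 0 -0.01 0 0 0 0.3" --pt "0 0 -0.01 0 0 0 0" --pt "0 0 -0.01 0 0 0 0"

```text
time: 19.12
tcp_pos: [0.4105, 0.2108, 0.0029]
tool_rot: [0.98, 0.198, 0.0, -0.0]
contact_force: [-1.0, 0.2, 3.4]
gripper_width: 0.565
grip_force: 30.0
```

>>> jog_arm --pt "0 0 0.1 0 0 0 0" --pt "0 0 0.3 0 0 0 0" --pt "0 0 0.6 0 0 0 0" --pt "0 0 0.8 0 0 0 0" --pt "0 0 0.8 0 0 0 0" --pt "0 0 0.8 0 0 0 0"

```text
time: 19.88
tcp_pos: [0.4101, 0.2103, 0.162]
tool_rot: [0.98, 0.197, -0.0, 0.0]
contact_force: [0.3, 0.2, -1.2]
gripper_width: 0.565
grip_force: 30.0
```

```bash
python3 - <<'E'
from m import *
s=telemetry.state();t=s['tcp_pos'];print(t,s['contact_force'])
p,d=snap('side','s8');u,v=proj('side',t).astype(int);print(u,v)
hsv=cv2.cvtColor(p,cv2.COLOR_BGR2HSV).astype(int);m=(hsv[...,0]<30)&(hsv[...,1]>90);m[:v-40]=0;m[v+30:]=0;m[:,:u-40]=0;m[:,u+40:]=0
w=cloud('side',d)[m];w=w[w[:,2]>.12];print(len(w),np.round(np.percentile(w,[3,50,97],axis=0),4))
cv2.imwrite('pics/s8c.png',cv2.resize(p[v-50:v+50,u-60:u+60],None,fx=4,fy=4))
E
```

```text
[0.41014826 0.21031134 0.16200337] [ 0.29146113  0.18766562 -1.22940839]
291 237
89 [[0.3896 0.1987 0.1643]
 [0.4222 0.2221 0.1719]
 [0.4328 0.2368 0.1741]]
```

View pics/s8c.png

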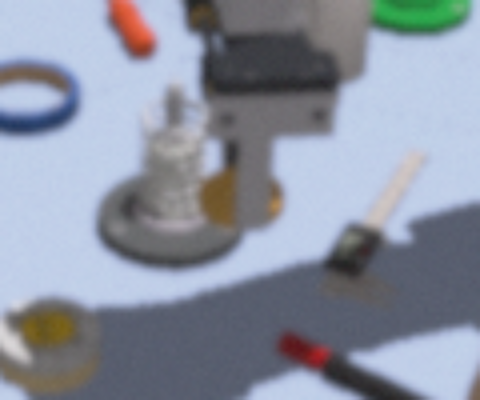

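The disc is held flat (crop (243,198)), underside at z≈0.159. Carry it over the stem.

>>> jog_arm --pt "0.15 -0.3 0 0 0 0 0" --pt "0.3 -0.6 0 0 0 0 0" --pt "0.47 -0.8 0 0 0 0 0" --pt "0.47 -0.897 0 0 0 0 0" --pt "0.47 -0.897 0 0 0 0 0" --pt "0.47 -0.897 -0.04 0 0 0 0" --pt "0.47 -0.897 -0.08 0 0 0 0" --pt "0.47 -0.897 -0.12 0 0 0 0" --pt "0.47 -0.897 -0.12 0 0 0 0"

```text
time: 21.05
tcp_pos: [0.504, 0.0316, 0.1381]
tool_rot: [0.98, 0.198, -0.001, -0.0]
contact_force: [0.6, -0.5, -1.8]
gripper_width: 0.569
grip_force: 30.0
```

```bash
python3 - <<'E'
from m import *
s=telemetry.state();t=s['tcp_pos'];print(t,s['contact_force'])
p,d=snap('side','s9');u,v=proj('side',t).astype(int)
hsv=cv2.cvtColor(p,cv2.COLOR_BGR2HSV).astype(int);m=(hsv[...,0]<30)&(hsv[...,1]>90);m[:v-40]=0;m[v+30:]=0;m[:,:u-40]=0;m[:,u+40:]=0
W=cloud('side',d);w=W[m];w=w[w[:,2]>.12];print(len(w),np.round(np.percentile(w,[2,50,98],axis=0),4))
k=(np.hypot(W[...,0]-.504,W[...,1]-.032)<.035)
for a in (105,112,118,124):
    s=W[k&(abs(W[...,2]-a/1000)<.004)]
    if len(s)>2: print(a,len(s),np.round([s[:,0].min(),s[:,0].max(),s[:,1].max()],4))
cv2.imwrite('pics/s9c.png',cv2.resize(p[170:270,215:335],None,fx=5,fy=5))
E
```

```text
[0.50401138 0.03164569 0.13806825] [ 0.61047709 -0.48075486 -1.76199307]
53 [[0.4849 0.0183 0.1436]
 [0.518  0.0421 0.1482]
 [0.5296 0.0592 0.1502]]
105 27 [0.4816 0.5286 0.0578]
112 10 [0.5003 0.5086 0.0394]
118 9 [0.4999 0.5091 0.0396]
124 7 [0.4999 0.5082 0.0396]
```

View pics/s9c.png

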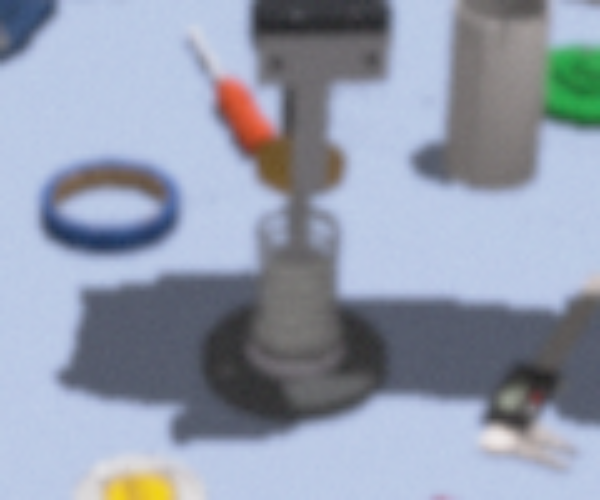

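The disc (crop x 258–343) is centred on the stem (298). Lower gently.

>>> jog_arm --pt "0 0 -0.03 0 0 0 0" --pt "0 0 -0.05 0 0 0 0" --pt "0 0 -0.07 0 0 0 0" --pt "0 0 -0.09 0 0 0 0" --pt "0 0 -0.11 0 0 0 0" --pt "0 0 -0.13 0 0 0 0" --pt "0 0 -0.15 0 0 0 0" --pt "0 0 -0.165 0 0 0 0" --pt "0 0 -0.165 0 0 0 0" --pt "0 0 -0.165 0 0 0 0"

```text
time: 22.35
tcp_pos: [0.5046, 0.0314, 0.1059]
tool_rot: [0.98, 0.198, 0.0, -0.0]
contact_force: [-0.8, 0.3, -1.0]
gripper_width: 0.563
grip_force: 30.0
```

>>> jog_arm --pt "0 0 -0.013 0 0 0 0" --pt "0 0 -0.013 0 0 0 0" --pt "0 0 -0.013 0 0 0 0.85" --pt "0 0 -0.013 0 0 0 0.85" --pt "0 0 -0.013 0 0 0 0.85" --pt "0 0 -0.013 0 0 0 0.85" --pt "0 0 0.2 0 0 0 0.9" --pt "0 0 0.4 0 0 0 1" --pt "0 0 0.55 0 0 0 1" --pt "0 0 0.55 0 0 0 1"

```text
time: 23.6
tcp_pos: [0.5055, 0.0314, 0.2179]
tool_rot: [0.98, 0.198, 0.002, 0.0]
contact_force: [-0.1, 0.1, -0.9]
gripper_width: 0.997
grip_force: 0.0
```

>>> jog_arm --pt "-0.1 -0.3 0 0 0 0 1" --pt "-0.2 -0.6 0 0 0 0 1" --pt "-0.3 -0.9 0 0 0 0 1" --pt "-0.3 -1 0 0 0 0 1" --pt "-0.3 -1 0 0 0 0 1"

```text
time: 24.22
tcp_pos: [0.4438, -0.17, 0.215]
tool_rot: [0.981, 0.196, -0.001, -0.0]
contact_force: [0.1, 1.0, -0.2]
gripper_width: 0.998
grip_force: 0.0
```

>>> jog_arm --pt "0 -0.2 0 0 0 0 1" --pt "0 -0.337 0 0 0 0 1" --pt "0 -0.337 0 0 0 0 1" --pt "0 -0.337 0 0 0 0 1"

```text
time: 24.72
tcp_pos: [0.4448, -0.2345, 0.2154]
tool_rot: [0.98, 0.198, -0.0, -0.0]
contact_force: [-0.3, 1.0, -0.5]
gripper_width: 0.999
grip_force: 0.0
```

```bash
python3 - <<'E'
from m import *
s=telemetry.state();t=s['tcp_pos'];print(t,s['contact_force'])
p,d=snap('side','s10');q,e=snap('top','t10');W=cloud('side',d)
k=(np.hypot(W[...,0]-.504,W[...,1]-.032)<.04)
for a in range(90,132,6):
    s=W[k&(abs(W[...,2]-a/1000)<.003)]
    if len(s)>2: print(a,len(s),np.round([s[:,0].min(),s[:,0].max(),s[:,1].max()],4))
k=(np.hypot(W[...,0]-.444,W[...,1]+.236)<.045)
for a in range(20,132,10):
    s=W[k&(abs(W[...,2]-a/1000)<.005)]
    if len(s)>2: print('b',a,len(s),np.round([s[:,0].min(),s[:,0].max(),s[:,1].max()],4))
cv2.imwrite('pics/s10c.png',cv2.resize(p[140:260,225:365],None,fx=4,fy=4))
E
```

```text
[ 0.44477001 -0.23449698  0.21538442] [-0.26121703  1.0038901  -0.52140346]
90 22 [0.4835 0.5265 0.0552]
96 3 [0.4806 0.484  0.0402]
102 21 [0.4823 0.522  0.0572]
108 37 [0.4795 0.5263 0.0587]
114 122 [0.4814 0.5306 0.0612]
120 10 [0.5001 0.5096 0.0408]
126 11 [0.4999 0.5105 0.0375]
b 20 47 [ 0.4129  0.4741 -0.197 ]
b 30 48 [ 0.4123  0.4746 -0.197 ]
b 40 53 [ 0.4115  0.4754 -0.2001]
b 50 46 [ 0.4113  0.4767 -0.2002]
b 60 54 [ 0.412   0.471  -0.2012]
b 70 46 [ 0.4123  0.472  -0.1974]
b 80 55 [ 0.4115  0.4741 -0.1979]
b 90 50 [ 0.4113  0.4753 -0.2024]
b 100 65 [ 0.4115  0.4757 -0.2016]
b 110 96 [ 0.4125  0.4765 -0.196 ]
b 120 97 [ 0.412   0.4748 -0.1988]
b 130 66 [ 0.412   0.4774 -0.1972]
```

View pics/s10c.png

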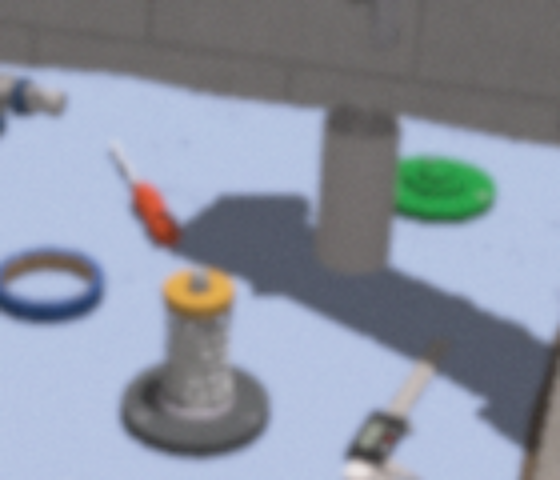

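The disc lies flat on the spring with the stem out (crop (200,285)). Barrel next.

>>> jog_arm --pt "0 0 -0.15 0 0 0 1" --pt "0 0 -0.3 0 0 0 1" --pt "0 0 -0.45 0 0 0 1" --pt "0 0 -0.55 0 0 0 1" --pt "0 0 -0.605 0 0 0 1" --pt "0 0 -0.605 0 0 0 1" --pt "0 0 -0.605 0 0 0 1"

```text
time: 25.7
tcp_pos: [0.445, -0.2361, 0.0956]
tool_rot: [0.98, 0.198, 0.0, 0.0]
contact_force: [0.6, -0.2, -0.7]
gripper_width: 0.999
grip_force: 0.0
```

>>> jog_arm --pt "0 0 0 0 0 0 0.5" --pt "0 0 0 0 0 0 0.5" --pt "0 0 0 0 0 0 0.5" --pt "0 0 0 0 0 0 0" --pt "0 0 0 0 0 0 0" --pt "0 0 0 0 0 0 0"

```text
time: 26.45
tcp_pos: [0.4446, -0.2361, 0.0949]
tool_rot: [0.98, 0.198, 0.0, 0.0]
contact_force: [-1.4, 1.2, 4.6]
gripper_width: 0.706
grip_force: 30.0
```

>>> jog_arm --pt "0 0 0.15 0 0 0 0" --pt "0 0 0.4 0 0 0 0" --pt "0 0 0.65 0 0 0 0" --pt "0 0 0.85 0 0 0 0" --pt "0 0 0.85 0 0 0 0" --pt "0 0 0.85 0 0 0 0"

```text
time: 27.2
tcp_pos: [0.4439, -0.2359, 0.2635]
tool_rot: [0.98, 0.198, -0.001, -0.001]
contact_force: [-0.6, 0.4, -2.5]
gripper_width: 0.709
grip_force: 30.0
```

>>> jog_arm --pt "0 0.2 0 0 0 0 0" --pt "0.1 0.45 0 0 0 0 0" --pt "0.2 0.7 0 0 0 0 0" --pt "0.3 0.9 0 0 0 0 0" --pt "0.3 1 0 0 0 0 0" --pt "0.3 1 0 0 0 0 0"

```text
time: 27.95
tcp_pos: [0.5039, -0.0347, 0.2631]
tool_rot: [0.98, 0.199, -0.001, -0.001]
contact_force: [-0.2, 0.6, -4.0]
gripper_width: 0.709
grip_force: 30.0
```

>>> jog_arm --pt "0 0.2 0 0 0 0 0" --pt "0 0.337 0 0 0 0 0" --pt "0 0.337 0 0 0 0 0" --pt "0 0.337 -0.1 0 0 0 0" --pt "0 0.337 -0.1 0 0 0 0" --pt "0 0.337 -0.1 0 0 0 0"

```text
time: 28.7
tcp_pos: [0.5046, 0.0305, 0.2451]
tool_rot: [0.98, 0.197, -0.0, -0.0]
contact_force: [0.3, -0.1, -3.6]
gripper_width: 0.707
grip_force: 30.0
```

```bash
python3 - <<'E'
from m import *
s=telemetry.state();t=s['tcp_pos'];print(t,s['contact_force'])
p,d=snap('side','s11');W=cloud('side',d)
k=(np.hypot(W[...,0]-.504,W[...,1]-.032)<.045)
for a in list(range(30,130,12))+list(range(140,260,15)):
    s=W[k&(abs(W[...,2]-a/1000)<.005)]
    if len(s)>2: print(a,len(s),np.round([s[:,0].min(),s[:,0].max(),np.sort(s[:,1])[-4:].mean()],4))
cv2.imwrite('pics/s11c.png',cv2.resize(p[130:270,205:345],None,fx=4,fy=4))
E
```

```text
[0.50459223 0.03048136 0.24505309] [ 0.26777236 -0.12746249 -3.63023741]
30 80 [0.4801 0.5311 0.0602]
42 39 [0.4815 0.5286 0.055 ]
54 45 [0.4813 0.5279 0.0561]
66 50 [0.4824 0.5282 0.0555]
78 61 [0.4821 0.5277 0.0537]
90 29 [0.4831 0.5272 0.0546]
102 33 [0.4807 0.5256 0.0575]
114 135 [0.4805 0.5299 0.0573]
126 14 [0.5001 0.5099 0.0371]
155 58 [0.472  0.5341 0.0655]
170 73 [0.4712 0.5341 0.0642]
185 75 [0.4716 0.5331 0.0653]
200 79 [0.4712 0.534  0.0659]
215 78 [0.4718 0.5337 0.0653]
230 78 [0.4712 0.5338 0.0649]
245 67 [0.4717 0.5344 0.0659]
```

View pics/s11c.png

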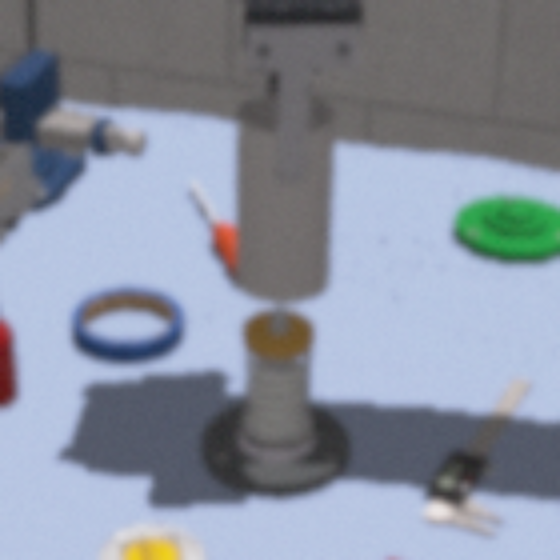

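Barrel (crop x 238–332) is above the stack, about 1.5–2 mm low in x. Correct that and lower.

>>> jog_arm --pt "0.008 0 0 0 0 0 0" --pt "0.008 0 -0.07 0 0 0 0" --pt "0.008 0 -0.14 0 0 0 0" --pt "0.008 0 -0.21 0 0 0 0" --pt "0.008 0 -0.28 0 0 0 0" --pt "0.008 0 -0.36 0 0 0 0" --pt "0.008 0 -0.44 0 0 0 0" --pt "0.008 0 -0.52 0 0 0 0" --pt "0.008 0 -0.58 0 0 0 0" --pt "0.008 0 -0.58 0 0 0 0"

```text
time: 30.0
tcp_pos: [0.5057, 0.0313, 0.128]
tool_rot: [0.98, 0.198, -0.001, -0.0]
contact_force: [0.9, 0.0, -2.9]
gripper_width: 0.706
grip_force: 30.0
```

```bash
python3 - <<'E'
from m import *
s=telemetry.state();t=s['tcp_pos'];print(t,s['contact_force'],s['torque'])
p,d=snap('side','s12');W=cloud('side',d)
k=(np.hypot(W[...,0]-.504,W[...,1]-.032)<.065)
for a in list(range(14,24,4))+list(range(40,130,20)):
    s=W[k&(abs(W[...,2]-a/1000)<.003)]
    if len(s)>2: print(a,len(s),np.round([s[:,0].min(),s[:,0].max(),np.sort(s[:,1])[-4:].mean()],4))
E
```

```text
[0.50568996 0.03131056 0.12797003] [ 0.90790754  0.04249815 -2.92964674] [-0.00810962 -0.04131442  0.01116213]
14 333 [0.4499 0.5595 0.0886]
18 249 [0.4505 0.5595 0.0866]
22 44 [0.4534 0.5444 0.0633]
40 42 [0.4723 0.536  0.0653]
60 35 [0.4725 0.5364 0.0652]
80 47 [0.4723 0.5375 0.0655]
100 43 [0.4731 0.5304 0.0654]
120 34 [0.4726 0.5295 0.0651]
```

Barrel x centre 0.5043 against plate 0.5048. No contact. On down.

>>> jog_arm --pt "0 0 -0.02 0 0 0 0" --pt "0 0 -0.035 0 0 0 0" --pt "0 0 -0.05 0 0 0 0" --pt "0 0 -0.06 0 0 0 0" --pt "0 0 -0.07 0 0 0 0" --pt "0 0 -0.08 0 0 0 0" --pt "0 0 -0.08 0 0 0 0" --pt "0 0 -0.08 0 0 0 0"

```text
time: 31.05
tcp_pos: [0.5062, 0.0313, 0.1129]
tool_rot: [0.98, 0.198, 0.0, -0.0]
contact_force: [0.1, 0.1, -3.9]
gripper_width: 0.706
grip_force: 30.0
```

>>> jog_arm --pt "0 0 -0.01 0 0 0 0" --pt "0 0 -0.018 0 0 0 0" --pt "0 0 -0.018 0 0 0 0" --pt "0 0 -0.018 0 0 0 0"

```text
time: 31.55
tcp_pos: [0.5061, 0.0313, 0.1092]
tool_rot: [0.98, 0.198, -0.0, -0.0]
contact_force: [-0.1, -0.5, -3.2]
gripper_width: 0.706
grip_force: 30.0
```

>>> jog_arm --pt "0 0 0 0 0 0 1" --pt "0 0 0 0 0 0 1" --pt "0 0 0 0 0 0 1" --pt "0 0 0 0 0 0 1" --pt "0 0 0 0 0 0 1" --pt "0 0 0.2 0 0 0 1" --pt "0 0 0.45 0 0 0 1" --pt "0 0 0.7 0 0 0 1" --pt "0 0 0.7 0 0 0 1"

```text
time: 32.67
tcp_pos: [0.5077, 0.0315, 0.2526]
tool_rot: [0.98, 0.198, 0.003, 0.001]
contact_force: [-0.5, 0.5, -1.2]
gripper_width: 0.998
grip_force: 0.0
```

>>> jog_arm --pt "0 -0.3 0 0 0 0 1" --pt "0 -0.6 0 0 0 0 1" --pt "0 -0.9 0 0 0 0 1" --pt "0 -1 0 0 0 0 1" --pt "0 -1 0 0 0 0 1" --pt "0 -1 0 0 0 0 1"

```text
time: 33.42
tcp_pos: [0.5063, -0.1669, 0.2489]
tool_rot: [0.98, 0.199, -0.0, -0.0]
contact_force: [0.3, 0.9, -0.7]
gripper_width: 1.0
grip_force: 0.0
```

```bash
python3 - <<'E'
from m import *
p,d=snap('side','s13');q,e=snap('top','t13');W=cloud('top',e);w=cloud('side',d)
for n,c in(('top',W),('side',w)):
    r=np.hypot(c[...,0]-.5048,c[...,1]-.032)
    print(n,'rim z',np.percentile(c[...,2][(r<.035)&(c[...,2]>.134)],[5,50,95]),'stem z',np.median(c[...,2][(r<.006)&(c[...,2]>.06)]))
cv2.imwrite('pics/f.png',np.hstack([cv2.resize(p[160:270,215:335],(396,396)),cv2.resize(q[150:260,213:333],(396,396))]))
E
```

```text
top rim z [0.1342095  0.14154834 0.14652471] stem z 0.1250207613275397
side rim z [0.13446897 0.13919488 0.14404083] stem z 0.12725115021617744
```

View pics/f.png

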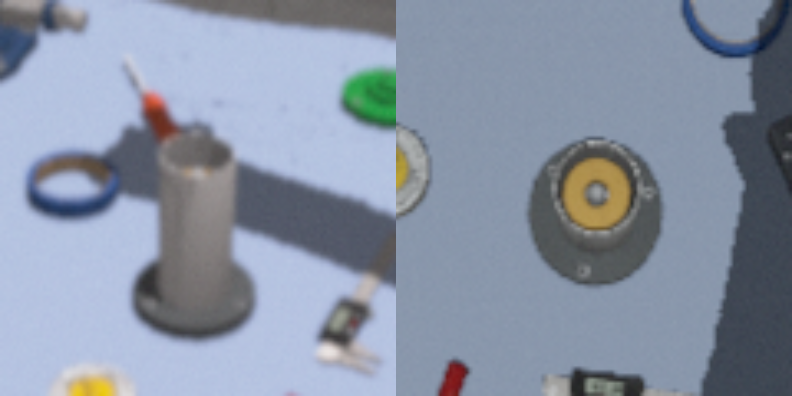

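The barrel stands square on the foot plate, with its rim at z≈0.142. The disc and stem show inside it at the expected height (right crop (597,193)). Handing in.

```bash
python3 -c "
from station import arm; print(arm.job_done())"
```

```text
the job is handed in; nothing more can be done
None
```

The spring cylinder is built on the dark stand in the order asked (piston, short spring, brass disc, barrel), the long black spring was never touched, and the job is handed in at about 34 s; the hand-in call gave no verdict.

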